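# Push a sharpening plate under its spring clip

### The arm

A 6-joint arm with a two-finger parallel gripper is mounted at the origin on the work surface. World frame = base frame: x ahead of the robot, y to its left, z up, the work surface at z = 0. Lengths are in m, angles in rad, forces in N, time in s.
With the tool pointing down it reaches from about 0.3 to 0.875 m from the base axis. Payload 4.2 kg.
Tool frame: the origin (TCP) lies midway between the tips of the shut fingers; the grasp point (between the pads) lies 19 mm behind it; z points along the fingers, y is the direction in which the jaws open and shut (so a half turn about z gives the same grasp; the last joint's range is limited). The gripper opens to 85 mm and grips with 20 to 120 N. Pads are 22 mm wide; open, the fingers measure 114 mm over their backs; the gripper's body (76 mm by 85 mm) begins 54 mm behind the grasp point. The pads swing forward as they close: fully open they stand 13 mm farther back than shut.
Start: joints at [1.292, 0.32, 1.565, -0, 1.257, -0.02], TCP at [0.147, 0.556, 0.231] pointing down, gripper open.
Joint ranges: [-3.11, 3.11], [-0.84, 2.01], [0.21, 2.61], [-1.34, 4.49], [0.05, 2.63], [-2.56, 2.56]. Speed limits (rad/s): [2.57, 2.57, 3.14, 3.14, 3.14, 3.14].

### API

Orientations are given as a 3x3 rotation matrix whose columns are the frame's x, y, z axes.
In Python, from plant import bot, viewer, job gives the robot as it stands.
- The arm moves only by the shell command python3 -m crank 'ROWS' [FORCE]. ROWS is JSON, a list of rows, each an object of numbers: "x", "y", "z": the shift along the tool's x, y, z in cm; "spin": the turn about the tool's z in rad; "gripper": the finger opening in cm, from 0 to 8.54. A call has 1 to 20 rows; each row shifts and turns the pose as measured when the row begins, along the tool's axes as they then stand; what a row does not reach is not made up. A row lasts 1/12 s, in which the tool goes at most 41.7 mm and 7.16 degrees, less where a joint would pass 70% of its speed; a pose out of reach is approached as far as the arm can. A call is refused whole if a number of a shift passes 4.17 or a number of a turn 0.125, either way. A call with a gripper value outside its range is refused whole. The fingers move at their own pace and stop on an object; FORCE is the grip in N (left out, the last holds). Time passes only in rows, so rows that do not move let the fingers close. It gives the time, the measured TCP pose, the force and the opening at its end, in the units of the state.
- bot.get_obs(): the state, without advancing time (a new reading comes with each control period).
- viewer.camera(name): name is "side" or "top"; returns a dict with "color" (420x560x3 uint8, red, green, blue), "K" (3x3 intrinsics, pixels), "distortion" ([k1, k2, p1, p2, k3] as OpenCV has them; the pictures are not rectified), "view" (4x4, takes a point from world to camera coordinates). Camera axes: x right, y down, z forward; pixel columns grow to the right and rows downward; lengths in m; the calibration is good to about 2 mm. A picture is of the moment at which its call begins. There is no depth.
- job.close_job(): hands the job in, once; it reports no verdict.
The state is a dict: "time": time; "joints": joint angles; "qd": joint speeds; "effort": joint torques, N m; "tcp_pos": TCP position; "eef_rot": TCP orientation; "ft_force": force on the tool from outside, world axes, zero at the start; "moment": the same for the moment, N m; "opening": finger opening in m.
Only numpy, scipy, OpenCV 4.12 (cv2) and the standard library are available. Lean on these libraries where they do the work, as an engineer would, in place of code of your own. Each camera call takes 0.05 s, during which the arm holds its last target.

### The job

Fit the flat sharpening plate into its holder on the counter: press the clip's long rolled bar down with one fingertip to open the jaw, and while holding it down push the plate along its lane with the other fingertip, under the jaw, until it is fully home against the end stop. Keep the clip held down until the plate is home and for a moment after, then let go so that the jaw closes on the plate, and move the hand clear. Only press and push: do not lift the plate or tip it out of its lane, and leave the other things on the counter where they are.

Things in the scene. Friction and masses are not known exactly. Their poses are not given: they have to be found in the camera images.
- holder: Grey plastic holder fixed to the counter, base board 224 x 140 mm. Origin on the counter under the lane's middle line; +x = way the plate is pushed, +y = side with the press bar, z up. In its frame (mm): lane floor z = 16, x = -134 to 70; side rails with inner faces at y = -31.5 and 31.5, 7 above the floor; base board top z = 6, x = -138 to 86, y = -46 to 94.
- home (a point): Point on the lane floor, fixed to the holder at x = 25, y = 0, z = 16 mm: when the plate is fully home, its origin is here. The end stop, a low bar across the lane 10 mm above the lane floor, has its face 45 mm farther along +x. Axes as the holder's.
- plate: Flat sharpening plate, black base with metal top, 90 (x) x 60 (y) x 12 mm, about 0.18 kg. Origin at the centre of its underside; x along the lane. It starts loose in the lane (1.5 mm play each side), its leading end 8 to 33 mm short of the jaw. The trailing end, 45 mm behind the origin (towards holder -x), is the face to push.
- clip (a joint): Angle of the steel spring clip (rad), a rocker. 0 = released with nothing under it, lip 4 mm above the lane floor, blocking the plate; grows as the bar is pressed; 0.42 = at its stop, fully open, lip 16 mm above the floor. The lip clears the plate above 0.28; let go on the plate it rests near 0.27. About 3 N on the bar starts it, 8 N opens it fully; it springs back.
- clip_hinge (a point): Middle of the clip's hinge barrel (8 mm thick, axis along holder x), in the holder's frame at x = -33, y = 42, z = 34 mm. A small lug holds it at each end (holder x = -132 and 67, top z = 40 mm). The press bar lies on its +y side, the jaw and lane on its -y side.
- bar_mid (a point): Top of the clip's round press bar (8 mm thick, along holder x from -128 to 63) at holder x = -65. Released: y = 79, z = 35 mm there; fully pressed: y = 74, z = 20, 4 mm above the lane floor, so level fingertips 75 mm apart, astride the hinge, press the bar fully and stand behind the plate. A finger may slide along it. The sheet beside it is lower until near the hinge.
- jaw (a point): Underside of the middle of the jaw lip, a round 8 mm thick bar 25 mm long that reaches over the lane from the hinge side, at holder x = 38 to 63, y about 14 mm. The jaw never rises above 50 mm over the counter.
- jar: Clear blender jar with a black snap lid, 126 mm wide, 210 mm tall, handle on its +y side reaching 103 mm from the axis. Stands on the counter; leave it alone. Origin at the centre of its underside.
- stud: Chrome drive stud: 36 mm round flange with a square shank, 41 mm tall. Stands on the counter; leave it alone. Origin at the centre of its underside.
- canister: Aluminium canister with twist cap, 48 mm across, 55 mm tall. Stands on the counter; leave it alone. Origin at the centre of its underside.
- brush: Green scrubbing brush with white bristles, 130 x 50 x 59 mm. Stands on the counter; leave it alone. Origin at the centre of its underside.
- saucer: White ceramic saucer, 140 mm across, 18 mm tall. Stands on the counter; leave it alone. Origin at the centre of its underside.
- washer_a: Steel washer lying in the saucer, 26 mm across, 3 mm thick. Leave it alone. Origin at the centre of its underside.
- washer_b: The other steel washer in the saucer, 26 mm across, 3 mm thick. Leave it alone. Origin at the centre of its underside.
Mind the look-alikes: they are no part of the job. Of the things that look like the plate, the smallest one is meant.

How it is judged:
By the outcome, as a careful person would: the job done as asked, in the order asked, and still so for the second after the job is handed in, with the robot touching nothing.
It also fails if it takes over 46 s, if anything falls off the work surface, if the arm or the gripper's body presses on something with over 40 N, if the wrist force passes 120 N, or if a joint passes its speed limit or range.

## Working session

There is one attempt and no reset: what is moved stays moved. The work goes in short steps, Python scripts to look and compute and a shell command to move; the robot and the scene stay as the last step left them, time stands still between calls to the robot, and variables do not carry over. Pictures are saved under pics/ and viewed, and the job is handed in when it is done.

```bash
ls; mkdir -p pics
python3 - <<'E'
from plant import bot, viewer, job
import cv2
for n in ("side","top"):
    c=viewer.camera(n); cv2.imwrite(f"pics/{n}0.png",c["color"][:,:,::-1]); print(n,c["K"],c["distortion"],c["view"])
o=bot.get_obs(); print(o)
E
```

```text
pics
side [[432.32644813   0.         275.16894079]
 [  0.         432.32644813 210.0850285 ]
 [  0.           0.           1.        ]] [-0.0983157  0.         0.         0.         0.       ] [[ 0.99600903 -0.08717035 -0.01916628 -0.50489963]
 [-0.06524395 -0.56456635 -0.822805    0.13864114]
 [ 0.06090357  0.82077169 -0.56800052  1.09828611]
 [ 0.          0.          0.          1.        ]]
top [[440.28193831   0.         277.05153213]
 [  0.         440.28193831 205.12487911]
 [  0.           0.           1.        ]] [0.03006073 0.         0.         0.         0.        ] [[-0.00839882 -0.99992644 -0.00875056  0.08896277]
 [-0.99484563  0.00923983 -0.10097916  0.52268616]
 [ 0.10105259  0.00785735 -0.99485006  1.3572729 ]
 [ 0.          0.          0.          1.        ]]
{'time': 0.1, 'joints': array([ 1.29201886e+00,  3.20229696e-01,  1.56554907e+00, -1.80028994e-05,
        1.25740738e+00, -1.99973142e-02]), 'qd': array([ 4.34971308e-04, -2.11836818e-03, -4.58267079e-03, -4.69552485e-04,
        4.00669728e-04, -7.49027847e-05]), 'effort': array([-7.26397830e-04, -4.16414344e+01, -2.34707737e+01, -1.28282272e-04,
        4.94648586e-03, -3.25943620e-05]), 'tcp_pos': array([0.14702935, 0.55544438, 0.23056844]), 'eef_rot': array([[-9.66704279e-01,  2.55895798e-01, -4.22032663e-04],
       [ 2.55896146e-01,  9.66703057e-01, -1.53668262e-03],
       [ 1.47496398e-05, -1.59351419e-03, -9.99998730e-01]]), 'ft_force': array([-0.66142154,  0.26080719, -0.38606192]), 'moment': array([0.03408745, 0.01150677, 0.01489924]), 'opening': 0.08538234090290445}
```

View pics/side0.png

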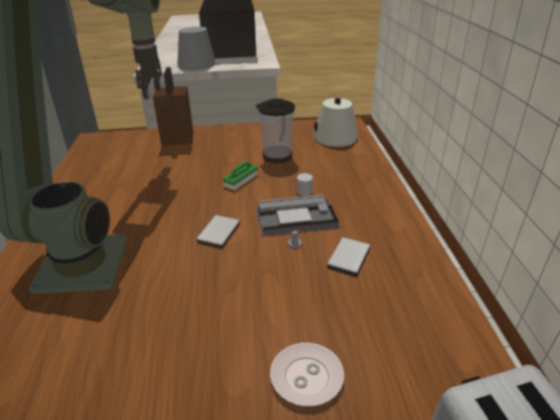

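View pics/top0.png

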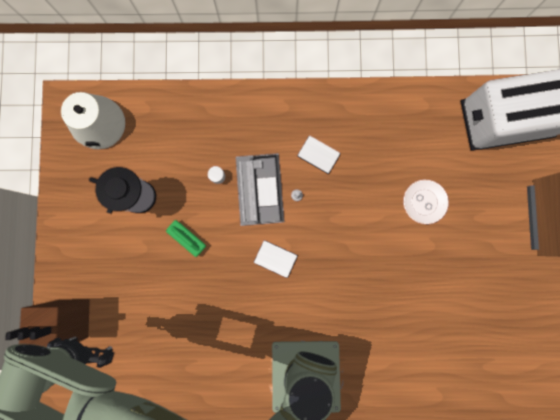

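Run:
```python
import cv2
a=cv2.imread("pics/top0.png")[140:280,200:350]; b=cv2.imread("pics/side0.png")[165:275,190:380]
cv2.imwrite("pics/topc.png",cv2.resize(a,None,fx=5,fy=4.2*5/4.2 if 0 else 4,interpolation=2) if 0 else cv2.resize(a,None,fx=4,fy=4,interpolation=cv2.INTER_CUBIC))
cv2.imwrite("pics/sidec.png",cv2.resize(b,None,fx=4,fy=4,interpolation=cv2.INTER_CUBIC))
```

```text
(no output)
```

View pics/topc.png

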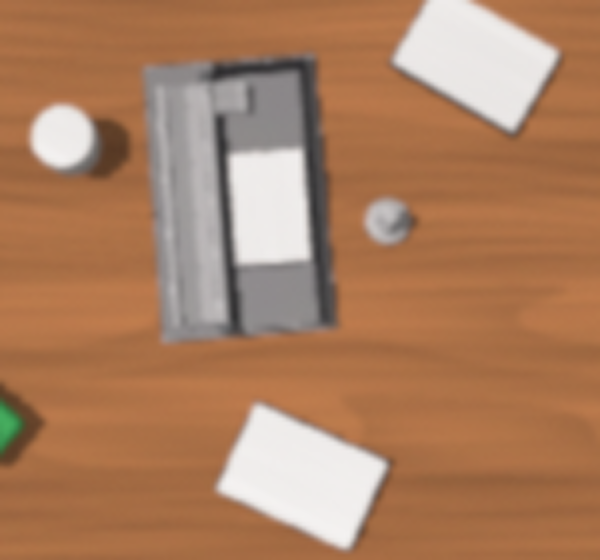

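View pics/sidec.png

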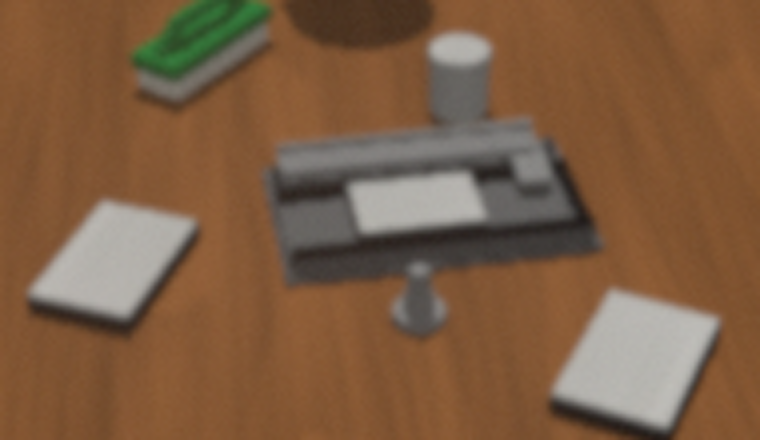

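```bash
cat > h.py <<'E'
import numpy as np, cv2
from plant import bot, viewer, job
def ray(c,p):
    V=np.array(c["view"]);R=V[:3,:3];t=V[:3,3]
    u=cv2.undistortPoints(np.array(p,float).reshape(-1,1,2),np.array(c["K"]),np.array(c["distortion"])).reshape(-1,2)
    d=np.c_[u,np.ones(len(u))]@R
    return -R.T@t,d
def onz(c,p,z):
    o,d=ray(c,p); return o+d*((z-o[2])/d[:,2])[:,None]
def proj(c,P):
    V=np.array(c["view"]);r,_=cv2.Rodrigues(V[:3,:3])
    return cv2.projectPoints(np.array(P,float).reshape(-1,3),r,V[:3,3],np.array(c["K"]),np.array(c["distortion"]))[0].reshape(-1,2)
E
python3 - <<'E'
from h import *
np.set_printoptions(precision=4,suppress=True)
t=viewer.camera("top"); s=viewer.camera("side")
def white(c,box,th):
    x0,y0,x1,y1=box; im=c["color"].astype(int); m=((im.min(2)>th)).astype(np.uint8); k=np.zeros_like(m); k[y0:y1,x0:x1]=m[y0:y1,x0:x1]
    cs,_=cv2.findContours(k,0,1); q=max(cs,key=cv2.contourArea); mo=cv2.moments(k*(cv2.drawContours(np.zeros_like(k),[q],-1,1,-1)),True)
    return np.array([mo["m10"]/mo["m00"],mo["m01"]/mo["m00"]]),q,cv2.minAreaRect(q)
for nm,c,b,ths in (("top",t,(245,165,285,215),(190,200)),("side",s,(265,200,325,232),(150,165))):
  for th in ths:
    ce,q,r=white(c,b,th); P=onz(c,ce,.028)[0]; box=onz(c,cv2.boxPoints(r),.028)
    print(nm,th,ce,P,r); print(box[:,:2], np.linalg.norm(box-np.roll(box,1,0),axis=1))
# other plates
for b in ((295,130,345,175),(250,238,300,280)):
    ce,q,r=white(t,b,190); box=onz(t,cv2.boxPoints(r),.012); print(ce,np.linalg.norm(box-np.roll(box,1,0),axis=1))
f=lambda p:(np.array(p)+.5)/4-.5
cor=f([(146,66),(316,57),(337,326),(163,341)])+[200,140]
W=onz(t,cor,.006);print("top board",W[:,:2],np.linalg.norm(W-np.roll(W,1,0),axis=1))
d=W[1]-W[2];print("yaw right edge",np.degrees(np.arctan2(d[1],d[0])));d=W[0]-W[3];print("yaw left",np.degrees(np.arctan2(d[1],d[0])))
cs=f([(290,281),(601,247)])+[190,165]
W=onz(s,cs,.006);print("side front edge",W[:,:2]);d=W[1]-W[0];print(np.degrees(np.arctan2(d[1],d[0])),np.linalg.norm(d))
E
```

```text
top 190 [266.996  191.2204] [0.5677 0.1157 0.028 ] ((267.0176696777344, 191.22940063476562), (27.76413345336914, 17.94698143005371), 85.60128784179688)
[[0.6099 0.147 ]
 [0.6137 0.0904]
 [0.5257 0.0844]
 [0.5219 0.1406]] [0.0882 0.0567 0.0882 0.0564]
top 200 [266.9597 191.2288] [0.5677 0.1158 0.028 ] ((266.941650390625, 191.1827392578125), (27.00263214111328, 17.384279251098633), 85.91438293457031)
[[0.609  0.146 ]
 [0.6125 0.0912]
 [0.5268 0.0858]
 [0.5234 0.1403]] [0.0858 0.055  0.0858 0.0546]
side 150 [293.6994 215.0798] [0.5696 0.1142 0.028 ] ((294.0, 215.00001525878906), (10.887218475341797, 31.40543556213379), 83.9909896850586)
[[0.5271 0.1381]
 [0.6176 0.1443]
 [0.6127 0.0914]
 [0.5254 0.0859]] [0.0522 0.0907 0.0531 0.0875]
side 165 [293.8308 215.1579] [0.5699 0.1137 0.028 ] ((293.96160888671875, 215.1356201171875), (9.369288444519043, 29.521108627319336), 83.9909896850586)
[[0.5295 0.1339]
 [0.6143 0.1396]
 [0.6102 0.0942]
 [0.5279 0.089 ]] [0.0449 0.085  0.0456 0.0824]
[318.4141 153.8021] [0.1105 0.0727 0.111  0.0723]
[275.006 258.605] [0.1112 0.0731 0.1118 0.0728]
top board [[0.6858 0.2153]
 [0.6918 0.078 ]
 [0.4742 0.0632]
 [0.4636 0.2016]] [0.2227 0.1374 0.2181 0.1388]
yaw right edge 3.8881495813252975
yaw left 3.525428840856678
side front edge [[0.4769 0.0623]
 [0.6944 0.0763]]
3.6794508484726483 0.2180030364565162
```

The lane piece at top px (267,191) measures about 88 x 57 mm. The two loose look-alikes at (318,154) and (275,259) measure 111 x 73 mm. The lane piece is therefore the smallest and the only one in the lane, and the enlarged crop confirms it. The holder origin is about (0.606, 0.117), yaw 3.75°. The plate sits at holder x ≈ -38, y ≈ 0. The jaw is at the far (+x) end.

Next I turn the tool to line up with the holder and set the opening to 62 mm.

```bash
python3 -m crank '[{"spin":-0.108,"gripper":6.2},{"spin":-0.108},{"spin":-0.108},{"z":0},{"z":0}]' 20
cat > st.py <<'E'
from h import *
np.set_printoptions(precision=2,suppress=True)
o=bot.get_obs(); O=np.array([.6064,.1173]); a=np.radians(3.75); e=np.array([[np.cos(a),np.sin(a)],[-np.sin(a),np.cos(a)]])
R=o["eef_rot"]; p=e@(o["tcp_pos"][:2]-O)*1000
y=np.degrees(np.arctan2(R[1,1],R[0,1]))-90
print("t %.2f holder xy"%o["time"],p,"z %.1f"%(o["tcp_pos"][2]*1000),"yaw err deg %.2f"%(y-3.75),"tilt",R[:,2],"F(holder)",e@o["ft_force"][:2],o["ft_force"][2],"op %.1f"%(o["opening"]*1000))
E
python3 st.py
```

```text
t 0.20 holder xy [-429.68  467.37] z 230.8 yaw err deg -18.58 tilt [-0. -0. -1.] F(holder) [0.36 0.37] 0.18385577796468033 op 85.5validation failed for argument at $[0]...
```

```bash
python3 -m crank '[{"x":0,"y":0,"z":0,"spin":-0.108,"gripper":6.2},{"x":0,"y":0,"z":0,"spin":-0.108,"gripper":6.2},{"x":0,"y":0,"z":0,"spin":-0.108,"gripper":6.2},{"x":0,"y":0,"z":0,"spin":0,"gripper":6.2}]' 20; echo; python3 st.py
```

```text
time: 0.53
tcp_pos: [0.1469, 0.555, 0.2297]
eef_rot: [[-0.997, -0.08, -0.001], [-0.08, 0.997, -0.003], [0.001, -0.003, -1.0]]
ft_force: [0.8, 0.2, 0.1]
opening: 0.0622

t 0.53 holder xy [-429.9   466.81] z 229.7 yaw err deg 0.81 tilt [-0. -0. -1.] F(holder) [0.77 0.18] 0.05944635290197767 op 62.2
```

```bash
python3 -m crank '[{"x":-2.3,"y":-3.0,"z":0,"spin":0.014,"gripper":6.2},{"x":-2.3,"y":-3.0,"z":0,"spin":0,"gripper":6.2},{"x":-2.3,"y":-3.0,"z":0,"spin":0,"gripper":6.2},{"x":-2.3,"y":-3.0,"z":0,"spin":0,"gripper":6.2},{"x":-2.3,"y":-3.0,"z":0,"spin":0,"gripper":6.2},{"x":-2.3,"y":-3.0,"z":0,"spin":0,"gripper":6.2},{"x":-2.3,"y":-3.0,"z":0,"spin":0,"gripper":6.2},{"x":-2.3,"y":-3.0,"z":0,"spin":0,"gripper":6.2},{"x":-2.3,"y":-3.0,"z":0,"spin":0,"gripper":6.2},{"x":-2.3,"y":-3.0,"z":0,"spin":0,"gripper":6.2},{"x":-2.3,"y":-3.0,"z":0,"spin":0,"gripper":6.2},{"x":-2.3,"y":-3.0,"z":0,"spin":0,"gripper":6.2},{"x":-2.3,"y":-3.0,"z":0,"spin":0,"gripper":6.2},{"x":0,"y":0,"z":0,"spin":0,"gripper":6.2}]'; echo; python3 st.py
```

```text
time: 1.7
tcp_pos: [0.4776, 0.1658, 0.2281]
eef_rot: [[-1.0, -0.03, 0.002], [-0.03, 1.0, -0.002], [-0.002, -0.002, -1.0]]
ft_force: [0.2, 0.3, -0.2]
opening: 0.0623

t 1.70 holder xy [-125.36   56.79] z 228.1 yaw err deg -2.00 tilt [ 0. -0. -1.] F(holder) [0.25 0.27] -0.1685084581604031 op 62.3
```

```bash
python3 -m crank '[{"x":-1.0,"y":-1.0,"z":2.5,"spin":-0.035,"gripper":6.2},{"x":-0.9,"y":-0.9,"z":3.0,"spin":0,"gripper":6.2},{"x":0,"y":0,"z":3.0,"spin":0,"gripper":6.2},{"x":0,"y":0,"z":3.0,"spin":0,"gripper":6.2},{"x":0,"y":0,"z":0,"spin":0,"gripper":6.2},{"x":0,"y":0,"z":0,"spin":0,"gripper":6.2}]'; echo; python3 st.py;  python3 - <<'E'
from h import *
for n,(x0,y0,x1,y1) in (("side",(200,130,360,250)),("top",(200,130,350,280))):
    c=viewer.camera(n)["color"][y0:y1,x0:x1,::-1]; cv2.imwrite(f"pics/{n}1.png",cv2.resize(c,None,fx=4,fy=4,interpolation=cv2.INTER_CUBIC))
E
```

```text
time: 2.2
tcp_pos: [0.5022, 0.145, 0.1116]
eef_rot: [[-0.999, -0.044, 0.008], [-0.044, 0.999, 0.001], [-0.008, 0.001, -1.0]]
ft_force: [0.6, 0.6, 1.2]
opening: 0.0619

t 2.20 holder xy [-102.11   34.49] z 111.6 yaw err deg -1.24 tilt [ 0.01  0.   -1.  ] F(holder) [0.69 0.59] 1.210621693453006 op 61.9
```

View pics/side1.png

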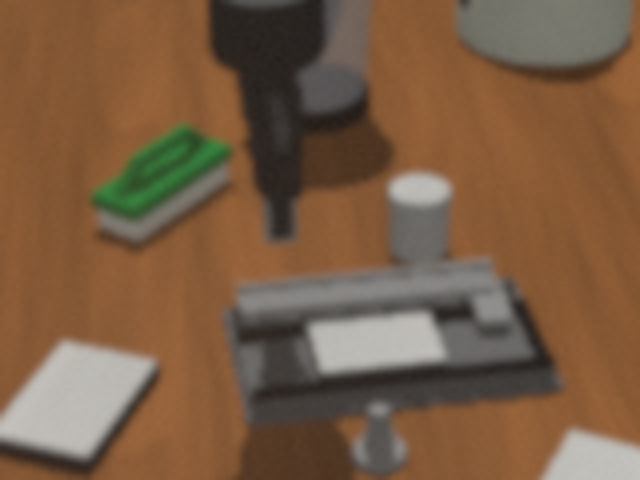

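View pics/top1.png

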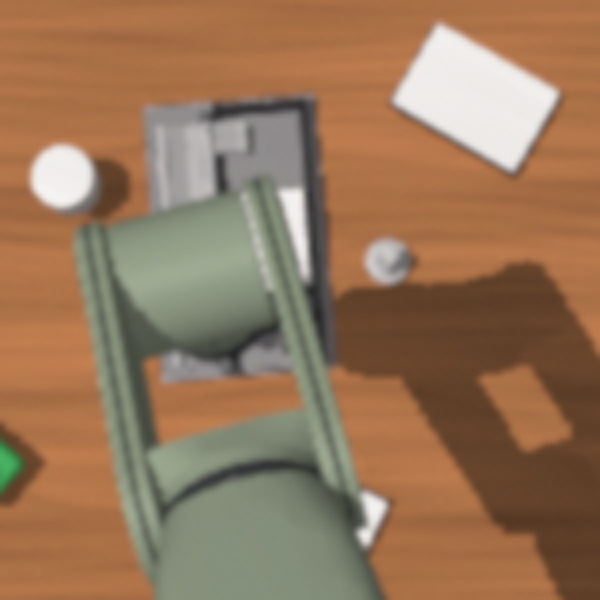

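```bash
python3 - <<'E'
from h import *
c=viewer.camera("side"); o=bot.get_obs(); R=o["eef_rot"]
for dz in (0,-.005,-.01,-.013):
  P=[o["tcp_pos"]+R@[dx,-.031-.0145*k,dz] for dx in(-.011,.011) for k in (0,1)]
  print(dz,(proj(c,P)-[200,130])*4)
E
python3 - <<'E'
from h import *
c=viewer.camera("side")["color"][160:200,250:290,::-1]; cv2.imwrite("pics/s2.png",cv2.resize(c,None,fx=14,fy=14,interpolation=cv2.INTER_CUBIC))
E
```

```text
0 [[295.43130578 240.97314766]
 [298.26229855 252.42913612]
 [262.86937272 244.14809181]
 [265.36683361 255.65650583]]
-0.005 [[295.18602625 234.64585449]
 [298.02140787 246.06383311]
 [262.54437814 237.81769717]
 [265.04442416 249.2881334 ]]
-0.01 [[294.93956688 228.28797687]
 [297.77933666 239.66734705]
 [262.21789949 231.45663337]
 [264.72051805 242.88849077]]
-0.013 [[294.79112221 224.45849869]
 [297.6335245  235.81441376]
 [262.02129684 227.62520241]
 [264.52545278 239.03362128]]
```

View pics/s2.png

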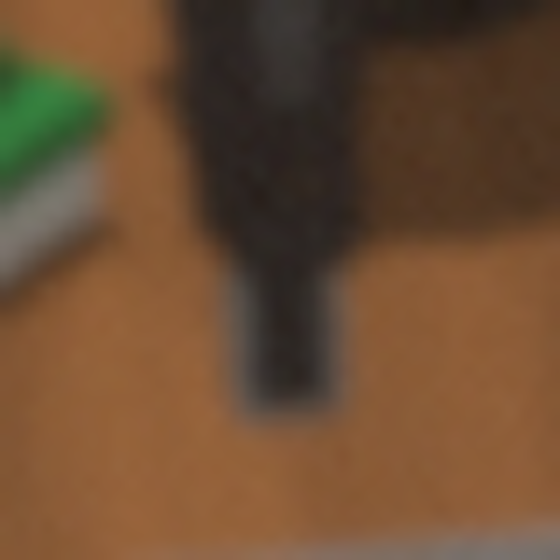

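```bash
python3 -m crank '[{"x":0.1,"y":0.3,"z":2.0,"spin":-0.022,"gripper":6.2},{"x":0.1,"y":0,"z":2.0,"spin":0,"gripper":6.2},{"x":0,"y":0,"z":1.5,"spin":0,"gripper":6.2},{"x":0,"y":0,"z":0,"spin":0,"gripper":6.2},{"x":0,"y":0,"z":0,"spin":0,"gripper":6.2}]'; echo; python3 st.py
```

```text
time: 2.82
tcp_pos: [0.5086, 0.1518, 0.0667]
eef_rot: [[-0.997, -0.069, 0.033], [-0.068, 0.998, 0.008], [-0.033, 0.005, -0.999]]
ft_force: [-0.1, 0.8, 1.1]
opening: 0.062

t 2.82 holder xy [-95.29  40.81] z 66.7 yaw err deg 0.18 tilt [ 0.03  0.01 -1.  ] F(holder) [-0.09  0.84] 1.1081493283199486 op 62.0
```

```bash
python3 -m crank '[{"x":0.4,"y":-0.2,"z":0.4,"spin":0,"gripper":6.2},{"x":0.4,"y":0,"z":0.4,"spin":0,"gripper":6.2},{"x":0,"y":0,"z":0.4,"spin":0,"gripper":6.2},{"x":0,"y":0,"z":0,"spin":0,"gripper":6.2}]'; echo; python3 st.py
```

```text
time: 3.15
tcp_pos: [0.5031, 0.1501, 0.0582]
eef_rot: [[-0.997, -0.069, 0.041], [-0.068, 0.998, 0.01], [-0.042, 0.007, -0.999]]
ft_force: [-0.3, 0.0, 0.1]
opening: 0.0622

t 3.15 holder xy [-100.89   39.48] z 58.2 yaw err deg 0.18 tilt [ 0.04  0.01 -1.  ] F(holder) [-0.34  0.06] 0.12230875046277659 op 62.2
```

```bash
python3 -m crank '[{"x":0.2,"y":-0.1,"z":0.4,"spin":0,"gripper":6.2},{"x":0.2,"y":0,"z":0.4,"spin":0,"gripper":6.2},{"x":0,"y":0,"z":0,"spin":0,"gripper":6.2}]'; echo; python3 st.py;python3 -m crank '[{"x":0,"y":0,"z":0,"spin":0,"gripper":6.2},{"x":0,"y":0,"z":0,"spin":0,"gripper":6.2}]' >/dev/null; python3 st.py
```

```text
time: 3.4
tcp_pos: [0.4996, 0.1488, 0.0501]
eef_rot: [[-0.997, -0.068, 0.043], [-0.068, 0.998, 0.011], [-0.044, 0.008, -0.999]]
ft_force: [-0.5, 0.4, -0.4]
opening: 0.0622

t 3.40 holder xy [-104.47   38.46] z 50.1 yaw err deg 0.17 tilt [ 0.04  0.01 -1.  ] F(holder) [-0.5   0.45] -0.3914610684827483 op 62.2
t 3.57 holder xy [-104.72   38.39] z 49.8 yaw err deg 0.17 tilt [ 0.04  0.01 -1.  ] F(holder) [-0.78  1.  ] 0.05856888996421753 op 62.1
```

```bash
for i in 1; do python3 -m crank '[{"x":0,"y":0,"z":0.4,"spin":0,"gripper":6.2},{"x":0,"y":0,"z":0.3,"spin":0,"gripper":6.2},{"x":0,"y":0,"z":0,"spin":0,"gripper":6.2}]' >/dev/null; python3 st.py; done; python3 -m crank '[{"x":0,"y":0,"z":0.3,"spin":0,"gripper":6.2},{"x":0,"y":0,"z":0,"spin":0,"gripper":6.2}]' >/dev/null; python3 st.py;  python3 -m crank '[{"x":0,"y":0,"z":0.3,"spin":0,"gripper":6.2},{"x":0,"y":0,"z":0,"spin":0,"gripper":6.2}]' >/dev/null; python3 st.py; python3 -m crank '[{"x":0,"y":0,"z":0.3,"spin":0,"gripper":6.2},{"x":0,"y":0,"z":0,"spin":0,"gripper":6.2}]' >/dev/null; python3 st.py
```

```text
t 3.82 holder xy [-103.91   38.51] z 42.3 yaw err deg 0.17 tilt [ 0.04  0.01 -1.  ] F(holder) [-0.08  0.7 ] 0.04323261671437728 op 61.9
t 3.98 holder xy [-103.77   38.53] z 38.8 yaw err deg 0.17 tilt [ 0.04  0.01 -1.  ] F(holder) [-1.11  0.07] 0.00666429939716201 op 62.2
t 4.15 holder xy [-103.61   38.57] z 35.4 yaw err deg 0.16 tilt [ 0.04  0.01 -1.  ] F(holder) [-0.36  0.08] 0.08610093624881701 op 61.9
t 4.32 holder xy [-103.44   38.62] z 32.0 yaw err deg 0.17 tilt [ 0.04  0.01 -1.  ] F(holder) [-0.28 -0.41] -0.047574078728271484 op 62.3
```

```bash
python3 -m crank '[{"x":0,"y":0,"z":0.3,"spin":0,"gripper":6.2},{"x":0,"y":0,"z":0,"spin":0,"gripper":6.2}]' >/dev/null; python3 st.py; python3 -m crank '[{"x":0,"y":0,"z":0.3,"spin":0,"gripper":6.2},{"x":0,"y":0,"z":0,"spin":0,"gripper":6.2}]' >/dev/null; python3 st.py;  python3 -m crank '[{"x":0,"y":0,"z":0.2,"spin":0,"gripper":6.2},{"x":0,"y":0,"z":0,"spin":0,"gripper":6.2}]' >/dev/null; python3 st.py
```

```text
t 4.48 holder xy [-102.86   38.72] z 28.9 yaw err deg 0.16 tilt [ 0.04  0.01 -1.  ] F(holder) [-0.03  0.29] -0.14543515666890283 op 62.3
t 4.65 holder xy [-102.66   38.72] z 26.1 yaw err deg 0.17 tilt [ 0.04  0.01 -1.  ] F(holder) [-0.56 -0.54] 4.658268802534948 op 62.1
t 4.82 holder xy [-102.68   38.61] z 24.3 yaw err deg 0.18 tilt [ 0.04  0.01 -1.  ] F(holder) [-1.11 -1.73] 3.3791834039278013 op 62.0
```

```bash
python3 -m crank '[{"x":0.05,"y":0,"z":0.3,"spin":0,"gripper":6.2},{"x":0,"y":0,"z":0,"spin":0,"gripper":6.2}]' >/dev/null; python3 st.py; python3 -m crank '[{"x":0,"y":0,"z":0.3,"spin":0,"gripper":6.2},{"x":0,"y":0,"z":0,"spin":0,"gripper":6.2}]' >/dev/null; python3 st.py;  python3 -m crank '[{"x":0,"y":0,"z":0.2,"spin":0,"gripper":6.2},{"x":0,"y":0,"z":0,"spin":0,"gripper":6.2}]' >/dev/null; python3 st.py;  python3 -m crank '[{"x":0,"y":0,"z":0.15,"spin":0,"gripper":6.2},{"x":0,"y":0,"z":0,"spin":0,"gripper":6.2}]' >/dev/null; python3 st.py
```

```text
t 4.98 holder xy [-102.63   38.29] z 21.7 yaw err deg 0.20 tilt [ 0.05  0.01 -1.  ] F(holder) [-1.24 -0.97] 4.276482913675256 op 61.8
t 5.15 holder xy [-102.56   37.73] z 19.2 yaw err deg 0.23 tilt [ 0.05  0.01 -1.  ] F(holder) [-1.54 -1.56] 5.165795437043244 op 62.2
t 5.32 holder xy [-102.57   37.34] z 17.9 yaw err deg 0.25 tilt [ 0.05  0.01 -1.  ] F(holder) [-0.48  0.57] 6.472299165609752 op 62.0
t 5.48 holder xy [-102.55   37.1 ] z 17.2 yaw err deg 0.25 tilt [ 0.05  0.01 -1.  ] F(holder) [-1.53 -0.88] 6.692880879673722 op 62.0
```

```bash
python3 -m crank '[{"x":0,"y":0.04,"z":0.25,"spin":0,"gripper":6.2},{"x":0,"y":0,"z":0,"spin":0,"gripper":6.2}]' >/dev/null; python3 st.py; python3 -m crank '[{"x":0,"y":0.04,"z":0.2,"spin":0,"gripper":6.2},{"x":0,"y":0,"z":0,"spin":0,"gripper":6.2}]' >/dev/null; python3 st.py;  python3 -m crank '[{"x":0,"y":0.04,"z":0.15,"spin":0,"gripper":6.2},{"x":0,"y":0,"z":0,"spin":0,"gripper":6.2}]' >/dev/null; python3 st.py
python3 - <<'E'
from h import *
for n,(x0,y0,x1,y1) in (("side",(240,170,350,250)),):
    c=viewer.camera(n)["color"][y0:y1,x0:x1,::-1]; cv2.imwrite(f"pics/{n}3.png",cv2.resize(c,None,fx=6,fy=6,interpolation=cv2.INTER_CUBIC))
E
```

```text
t 5.65 holder xy [-102.39   36.95] z 15.7 yaw err deg 0.28 tilt [ 0.05  0.01 -1.  ] F(holder) [-2.61  0.14] 6.6663159124677485 op 61.9
t 5.82 holder xy [-102.22   36.87] z 14.8 yaw err deg 0.30 tilt [ 0.05  0.01 -1.  ] F(holder) [-1.68  0.14] 7.433132290396403 op 62.2
t 5.98 holder xy [-102.19   36.8 ] z 14.6 yaw err deg 0.33 tilt [ 0.05  0.01 -1.  ] F(holder) [-1.71 -0.52] 7.796512097219727 op 62.1
```

View pics/side3.png

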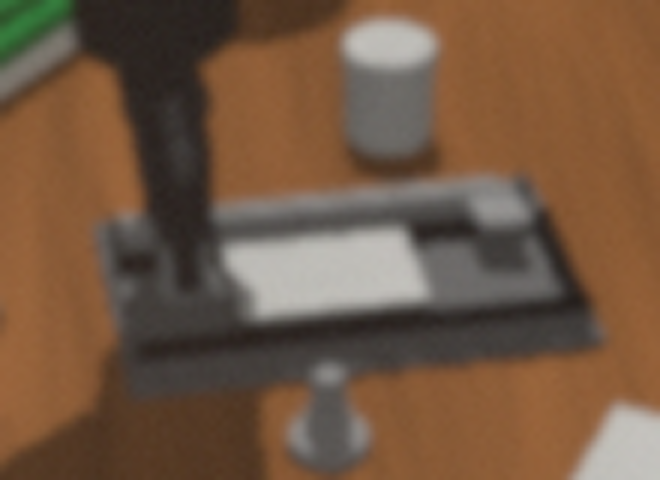

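```bash
python3 -m crank '[{"x":-0.4,"y":0.02,"z":0.06,"spin":0.002,"gripper":6.2},{"x":-0.4,"y":0.02,"z":0.06,"spin":0.002,"gripper":6.2},{"x":-0.4,"y":0.02,"z":0.05,"spin":0,"gripper":6.2}]' >/dev/null; python3 st.py; python3 -m crank '[{"x":-0.4,"y":0.02,"z":0.05,"spin":0,"gripper":6.2},{"x":-0.4,"y":0.02,"z":0.05,"spin":0,"gripper":6.2}]' >/dev/null; python3 st.py
```

```text
t 6.28 holder xy [-94.57  37.31] z 14.2 yaw err deg 0.09 tilt [ 0.04  0.01 -1.  ] F(holder) [-3.81 -0.41] 7.540506316219258 op 61.9
t 6.45 holder xy [-90.98  37.49] z 13.7 yaw err deg 0.07 tilt [ 0.03  0.   -1.  ] F(holder) [-7.11 -0.11] 11.515882484233419 op 62.0
```

```bash
python3 -m crank '[{"x":-0.4,"y":0,"z":0.01,"spin":0,"gripper":6.2},{"x":-0.4,"y":0,"z":0.02,"spin":0,"gripper":6.2},{"x":-0.4,"y":0,"z":0.02,"spin":0,"gripper":6.2}]' >/dev/null; python3 st.py; python3 -m crank '[{"x":-0.4,"y":0,"z":0.02,"spin":0,"gripper":6.2},{"x":-0.4,"y":0,"z":0.02,"spin":0,"gripper":6.2},{"x":-0.4,"y":0,"z":0.02,"spin":0,"gripper":6.2}]' >/dev/null; python3 st.py
```

```text
t 6.70 holder xy [-86.61  37.47] z 13.9 yaw err deg 0.04 tilt [ 0.01  0.   -1.  ] F(holder) [-7.26  0.3 ] 10.064698255319485 op 62.4
t 6.95 holder xy [-82.56  37.49] z 13.9 yaw err deg 0.01 tilt [-0.01  0.   -1.  ] F(holder) [-7.22 -0.16] 10.169412792532341 op 62.0
```

```bash
python3 -m crank '[{"x":-1.0,"y":0,"z":0.02,"spin":0,"gripper":6.2},{"x":-1.0,"y":0,"z":0.01,"spin":0,"gripper":6.2}]' >/dev/null; python3 st.py
```

```text
t 7.12 holder xy [-70.06  37.5 ] z 13.9 yaw err deg 0.02 tilt [-0.02 -0.   -1.  ] F(holder) [-7.79  0.35] 10.872151982819773 op 61.9
```

```bash
python3 -m crank '[{"x":-1.2,"y":0,"z":0.0,"spin":0,"gripper":6.2},{"x":-1.2,"y":0,"z":-0.02,"spin":0,"gripper":6.2}]' >/dev/null; python3 st.py
python3 - <<'E'
from h import *
for n,(x0,y0,x1,y1) in (("side",(240,170,350,250)),):
    c=viewer.camera(n)["color"][y0:y1,x0:x1,::-1]; cv2.imwrite(f"pics/{n}4.png",cv2.resize(c,None,fx=6,fy=6,interpolation=cv2.INTER_CUBIC))
E
python3 st.py
```

```text
t 7.28 holder xy [-52.47  37.62] z 14.2 yaw err deg 0.04 tilt [-0.04 -0.   -1.  ] F(holder) [-6.12 -0.07] 8.858079464435976 op 61.7
t 7.33 holder xy [-49.42  37.78] z 14.3 yaw err deg 0.03 tilt [-0.03 -0.   -1.  ] F(holder) [-2.57 -0.21] 7.401476942064526 op 61.8
```

View pics/side4.png

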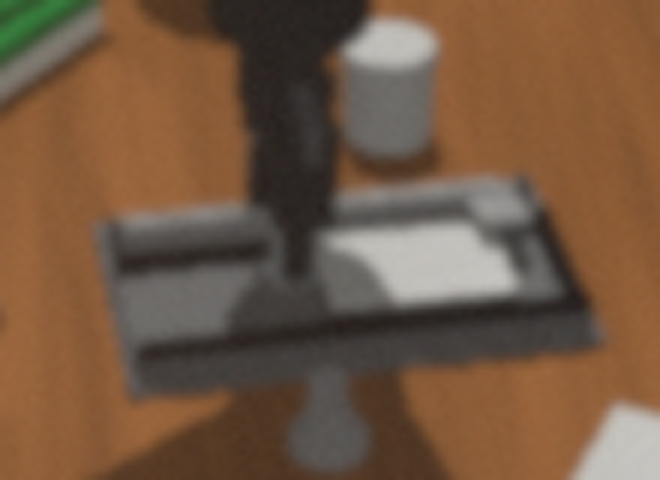

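The plate's leading end (about px (515,275) in the crop) is passing under the raised jaw (505,210), and there is still a gap to the end stop. I'll keep pushing and watch the force.

```bash
python3 -m crank '[{"x":-0.9,"y":-0.02,"z":0.0,"spin":0,"gripper":6.2},{"x":-0.7,"y":0,"z":-0.02,"spin":0,"gripper":6.2}]' >/dev/null; python3 st.py;  python3 -m crank '[{"x":-0.6,"y":0,"z":0,"spin":0,"gripper":6.2}]' >/dev/null; python3 st.py;python3 -m crank '[{"x":-0.6,"y":0,"z":0,"spin":0,"gripper":6.2}]' >/dev/null; python3 st.py
```

```text
t 7.50 holder xy [-38.05  37.78] z 14.4 yaw err deg 0.03 tilt [-0.04 -0.   -1.  ] F(holder) [-4.7   0.04] 8.314332100110086 op 61.9
t 7.58 holder xy [-34.19  37.85] z 14.3 yaw err deg 0.02 tilt [-0.05 -0.   -1.  ] F(holder) [-6.46 -0.66] 8.821292184637347 op 62.3
t 7.67 holder xy [-30.83  37.93] z 14.3 yaw err deg 0.01 tilt [-0.06 -0.   -1.  ] F(holder) [-13.71  -0.73] 12.150665252639431 op 61.9
```

```bash
python3 -m crank '[{"x":-0.5,"y":0,"z":-0.03,"spin":0,"gripper":6.2}]' >/dev/null; python3 st.py; python3 -m crank '[{"x":-0.5,"y":0,"z":-0.03,"spin":0,"gripper":6.2}]' >/dev/null; python3 st.py
python3 - <<'E'
from h import *
for n,(x0,y0,x1,y1) in (("side",(240,170,350,250)),("top",(230,140,310,230))):
    c=viewer.camera(n)["color"][y0:y1,x0:x1,::-1]; cv2.imwrite(f"pics/{n}5.png",cv2.resize(c,None,fx=6,fy=6,interpolation=cv2.INTER_CUBIC))
E
python3 st.py
```

```text
t 7.75 holder xy [-30.86  37.87] z 14.3 yaw err deg -0.06 tilt [-0.07 -0.   -1.  ] F(holder) [-14.79   0.44] 13.389223831042523 op 62.1
t 7.83 holder xy [-31.02  37.91] z 14.4 yaw err deg -0.12 tilt [-0.08 -0.01 -1.  ] F(holder) [-10.77  -0.52] 13.255855664510008 op 62.2
t 7.93 holder xy [-30.86  37.87] z 14.4 yaw err deg -0.16 tilt [-0.08 -0.01 -1.  ] F(holder) [-11.23  -0.38] 12.9651619429315 op 61.9
```

View pics/side5.png

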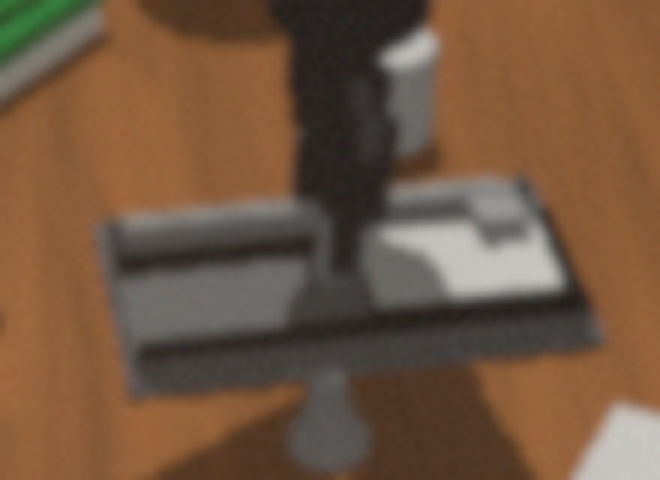

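View pics/top5.png

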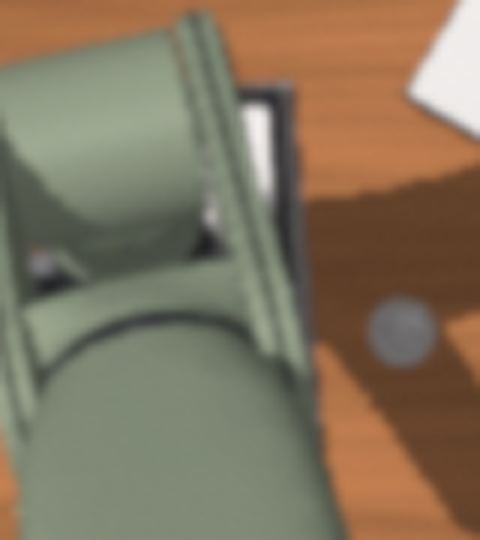

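The plate fills the lane to the stop (crop px (565,290)). TCP has stalled at holder x -31, as predicted, with about 14 N of push. I'll hold for a moment, back off a little with the clip still pressed, and check.

```bash
python3 -m crank '[{"x":-0.1,"y":0,"z":0,"spin":0,"gripper":6.2},{"x":-0.05,"y":0,"z":0,"spin":0,"gripper":6.2},{"x":0,"y":0,"z":0.02,"spin":0,"gripper":6.2},{"x":0,"y":0,"z":0.02,"spin":0,"gripper":6.2},{"x":0,"y":0,"z":0.02,"spin":0,"gripper":6.2},{"x":0,"y":0,"z":0.02,"spin":0,"gripper":6.2},{"x":0,"y":0,"z":0.02,"spin":0,"gripper":6.2},{"x":0,"y":0,"z":0.02,"spin":0,"gripper":6.2}]' >/dev/null; python3 st.py; python3 -m crank '[{"x":0.25,"y":0,"z":0.03,"spin":0,"gripper":6.2},{"x":0.25,"y":0,"z":0.03,"spin":0,"gripper":6.2},{"x":0.1,"y":0,"z":0.03,"spin":0,"gripper":6.2}]' >/dev/null; python3 st.py
```

```text
t 8.60 holder xy [-31.09  39.3 ] z 17.7 yaw err deg -0.49 tilt [-0.08 -0.   -1.  ] F(holder) [-1.47  0.13] 5.698673142344008 op 62.0
t 8.85 holder xy [-31.96  40.04] z 19.6 yaw err deg -0.56 tilt [-0.07  0.   -1.  ] F(holder) [-0.25  0.45] 1.6024472918692518 op 62.0
```

```bash
python3 -m crank '[{"x":0.3,"y":0,"z":-0.2,"spin":0,"gripper":6.2},{"x":0.3,"y":0,"z":-0.6,"spin":0,"gripper":6.2},{"x":0.2,"y":0,"z":-1.0,"spin":0,"gripper":6.2},{"x":0.2,"y":0,"z":-2.0,"spin":0,"gripper":6.2},{"x":0.2,"y":0,"z":-3.0,"spin":0,"gripper":6.2},{"x":0.2,"y":0,"z":-3.0,"spin":0,"gripper":6.2},{"x":0,"y":0,"z":-3.0,"spin":0,"gripper":6.2},{"x":0,"y":0,"z":0,"spin":0,"gripper":6.2}]' >/dev/null; python3 st.py
python3 - <<'E'
from h import *
for n,(x0,y0,x1,y1) in (("side",(240,170,350,250)),("top",(230,140,310,230))):
    c=viewer.camera(n)["color"][y0:y1,x0:x1,::-1]; cv2.imwrite(f"pics/{n}6.png",cv2.resize(c,None,fx=6,fy=6,interpolation=cv2.INTER_CUBIC))
E
```

```text
t 9.52 holder xy [-42.59  39.43] z 152.5 yaw err deg -0.53 tilt [-0.08 -0.   -1.  ] F(holder) [0.55 0.22] 0.8650922170587361 op 61.7
```

View pics/side6.png

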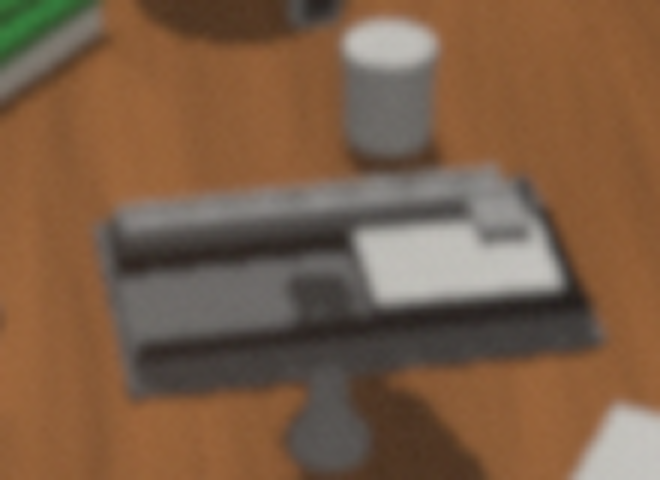

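The jaw lies on the plate (crop px (500,235)), and the plate's leading edge is at the stop (565,290). I'll move the arm aside and check from above.

```bash
python3 -m crank '[{"x":1.5,"y":2.0,"z":-1,"spin":0,"gripper":6.2},{"x":1.5,"y":2.5,"z":-1,"spin":0,"gripper":6.2},{"x":1.5,"y":2.5,"z":-1,"spin":0,"gripper":6.2},{"x":1.5,"y":2.5,"z":-1,"spin":0,"gripper":6.2},{"x":1.5,"y":2.5,"z":0,"spin":0,"gripper":6.2},{"x":1.5,"y":2.5,"z":0,"spin":0,"gripper":6.2},{"x":1.5,"y":2.5,"z":0,"spin":0,"gripper":6.2},{"x":1.5,"y":2.5,"z":0,"spin":0,"gripper":6.2},{"x":1.5,"y":2.5,"z":0,"spin":0,"gripper":6.2},{"x":0,"y":0,"z":0,"spin":0,"gripper":6.2}]' >/dev/null; python3 st.py
python3 - <<'E'
from h import *
a=np.radians(3.75); E=np.array([[np.cos(a),-np.sin(a)],[np.sin(a),np.cos(a)]])
H=[[-20,30,28],[-20,-30,28],[70,-30,28],[70,30,28]]
P=[np.r_[E@np.array(h[:2])/1000+[.6064,.1173],h[2]/1000] for h in H]
t=viewer.camera("top");s=viewer.camera("side")
for n,c,(x0,y0,x1,y1) in (("side",s,(240,170,350,250)),("top",t,(230,140,310,230))):
    im=cv2.resize(c["color"][y0:y1,x0:x1,::-1],None,fx=6,fy=6,interpolation=cv2.INTER_CUBIC)
    for q in proj(c,P): cv2.circle(im,tuple(int(v) for v in ((q-[x0,y0]+.5)*6)),3,(0,0,255),-1)
    cv2.imwrite(f"pics/{n}7.png",im)
cv2.imwrite("pics/topall.png",t["color"][:,:,::-1])
E
```

```text
t 10.45 holder xy [-188.47  264.22] z 189.5 yaw err deg -0.86 tilt [-0.12 -0.02 -0.99] F(holder) [0.18 0.87] 0.4343075696305442 op 62.1
```

View pics/side7.png

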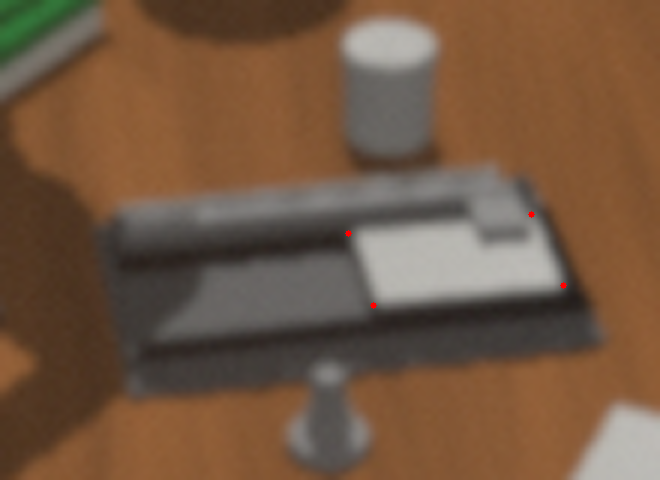

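View pics/top7.png

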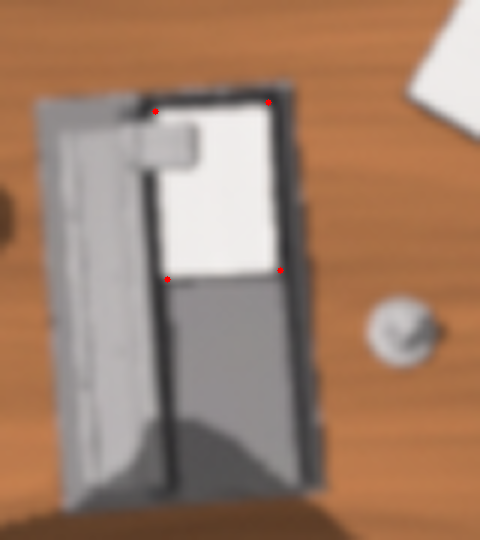

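View pics/topall.png

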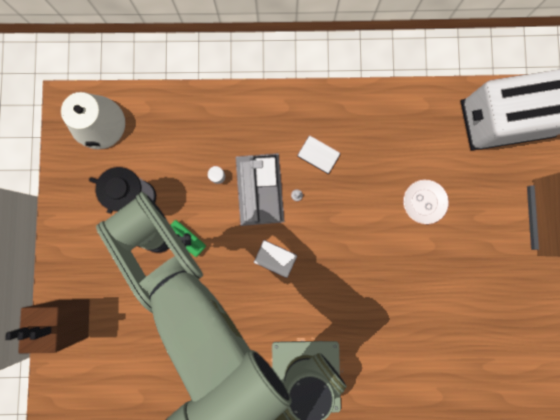

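```bash
python3 -c "
from plant import job
print(job.close_job())"
```

```text
the job is handed in; nothing more can be done
None
```

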